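# Start the toaster on frozen bread

## Robot

A 6-joint arm with a two-finger parallel gripper is mounted at the origin on the work surface. World frame = base frame: x ahead of the robot, y to its left, z up, the work surface at z = 0. Lengths are in m, angles in rad, forces in N, time in s.
With the tool pointing down it reaches from about 0.375 to 0.925 m from the base axis. Payload 5.7 kg.
Tool frame: the origin (TCP) lies midway between the tips of the shut fingers; the grasp point (between the pads) lies 19 mm behind it; z points along the fingers, y is the line along which they close (so a half turn about z gives the same grasp; the last joint's range is limited). The gripper opens to 88 mm and grips with 3 to 60 N. Pads are 20 mm wide; open, the fingers measure 115 mm over their backs; the gripper's body (75 mm by 178 mm) begins 61 mm behind the grasp point.
Start: joints at [-1.427, 0.359, 1.51, -0, 1.272, -0.115], TCP at [0.154, -0.58, 0.189] pointing down, gripper open.
Joint ranges: [-2.97, 2.97], [-1.01, 2.36], [0.21, 2.38], [-0.96, 4.11], [0.2, 2.71], [-2.98, 2.98]. Speed limits (rad/s): [2.39, 2.39, 3.14, 3.14, 3.14, 3.14].

## Interface

Orientations are given as a unit quaternion [x, y, z, w].
In Python, from bench import move_ptp, servo_line, goto_joints, move_gripper, sleep, inverse_kinematics, capture, PlanningError, close_job, spot_in, silhouettes, current_clock, current_joint_pos, current_qvel, current_joint_torque, current_position, current_orientation, current_force, current_torque, current_finger_gap, current_grip_force gives the robot as it stands. Calls block until the motion is done:
- move_ptp(position, orientation): joint-space move of the TCP to a pose.
- servo_line(position, orientation=None, rate=0.15, contact_N=None): straight line of the TCP; orientation=None keeps the orientation; rate is the mean speed in m/s. With contact_N (N) it stops when the force on the tool has changed by that much, and returns True; else False.
- goto_joints(angles): joint-space move.
- move_gripper(opening): finger opening in m; the grip force is fixed at half the most; returns when the fingers have stopped.
- sleep(seconds).
- inverse_kinematics(position, orientation): joint angles nearest the present ones, or None.
- capture(name): name is "scene" or "side" or "wrist"; returns a dict with "image" (400x640x3 uint8, blue, green, red), "range_z" (400x640 float32, m along the optical axis (not along the pixel's ray), 0 where there is no reading), "intrinsics" (3x3 intrinsics, pixels), "R" (3x3) and "t" (3): a world point X has camera coordinates R X + t. Camera axes: x right, y down, z forward; pixel columns grow to the right and rows downward; lengths in m; the calibration is good to about 2 mm. A picture is of the moment at which its call begins.
A pose or a line that the arm cannot do raises PlanningError and nothing moves.
- close_job(): hands the job in; it is judged then, once.
Trained networks look in the newest picture that a camera, given by its name, has taken for a name from the list of things; names that differ only in an ending like _2 or _b are one class to them, and where a whole thing is asked for, a point or a joint stands for the part that bears it (a point fixed in the world has none). Each returns a list of dicts, best first, with "conf" (0 to 1); they miss things now and then, are a little off and sometimes report something else, mostly with a low value. They report only what shows in the picture. A call takes as long as a camera call.
- spot_in(camera, query): "xy" ([column, row] in pixels, amid what is visible of it).
- silhouettes(camera, query): "region" (400x640 bool, what is visible of it) and "xy" ([column, row] in pixels, amid what is visible of it).
Readings, each from a call of its own:
- current_clock(): time.
- current_joint_pos(): joint angles.
- current_qvel(): joint speeds.
- current_joint_torque(): joint torques, N m.
- current_position(): TCP position.
- current_orientation(): TCP orientation.
- current_force(): force on the tool from outside, world axes, zero at the start.
- current_torque(): the same for the moment, N m.
- current_finger_gap(): finger opening in m.
- current_grip_force(): force on a finger pad.
Only numpy, scipy, OpenCV 4.12 (cv2) and the standard library are available. Lean on these libraries where they do the work, as an engineer would, in place of code of your own. Each camera call takes 0.05 s, during which the arm holds its last target. There are 200 camera calls.

## Task

Get the toaster going on the frozen bread, using only closed fingertips: on the white power block press on the rocker switch in front of the outlet that holds the toaster's black plug (push down its raised end, the end away from the plug, until it is fully over), then push the lever on the toaster's end all the way down, then press the middle of the three buttons on the toaster's top fully in and let it go. Leave the other switch, the other two buttons and the bread unpressed, do not press the middle button before the lever is down, and do not shift or lift the toaster or any of the things around it. Finish clear of everything, with the switch on and the lever down.

Things in the scene. Friction and masses are not known exactly. Their poses are not given: they have to be found in the camera images.
- toaster: Loose steel toaster, about 1.6 kg on rubber feet, 180 (x) by 300 (y) by 185 mm high. Origin at the centre of its underside, z up, +y towards the end with the lever. Two bread slots run along its y; the slices stand up to 48 mm above its top at y -98 to +18 mm and go down with the lever.
- lever_top (a point): Centre of the upper face of the toaster's black lever tab, which is 54 mm (toaster x) by 36 mm (toaster y) by 12 mm thick and sticks out 44 mm from the +y end of the toaster (this point is 26 mm from that face). It is 165 mm above the counter when fully up (it may start up to 6 mm lower) and 120 mm when down; axes as the toaster's.
- lever (a joint): Travel of the lever in m: 0 fully up, 0.045 fully down against a stop; grows as it is pushed straight down. Takes about 5 N and stays where it is left.
- button_near_top (a point): Centre of the top of a black round push button, 30 mm across, standing 8 mm out of the toaster's top at 194 mm above the counter; the one of the row of three nearest the robot (toaster x -52 mm, y +105 mm). Not to be pressed.
- button_middle_top (a point): The same for the middle button of the row (toaster x 0, y +105 mm): the defrost button, to be pressed.
- button_far_top (a point): The same for the button farthest from the robot (toaster x +52 mm, y +105 mm). Not to be pressed.
- button_near (a joint): Travel of the near button in m: 0 out, 0.005 fully in (straight down). Springs back; 2 N to start, 5 N fully in.
- button_middle (a joint): Travel of the middle button, as for the near one.
- button_far (a joint): Travel of the far button, as for the near one.
- bread: The two slices of bread in the toaster (each 16 mm thick, 115 mm long), carried by the lever's carriage. Origin midway between the tops of the two slices.
- power_block: White twin power block fixed to the counter, 130 (x) by 240 (y) by 45 mm high. Origin at the centre of its underside; two outlets side by side on the far half of its top (x +32, y +55 and -55 mm) and a grey rocker switch before each (x -30 mm).
- outlet_left (a point): Centre of the left (+y) outlet, on the block's top face. It belongs to the left rocker.
- outlet_right (a point): Centre of the right (-y) outlet, on the block's top face. It belongs to the right rocker.
- plug_top (a point): Centre of the top of the toaster's black plug, 44 by 44 mm, 36 mm high, standing fixed in one of the two outlets, 81 mm above the counter. The other outlet has a flat white blanking cover, 6 mm thick.
- rocker_left_end (a point): Where to press the left rocker on: a point on its upper face, 15 mm from its hinge towards the robot side of the block (-x of the block); about 60 mm above the counter when off, 55 mm when on. The rocker paddle is 44 mm (block x) by 32 mm (block y); off, this end is raised.
- rocker_right_end (a point): The same point on the right rocker.
- rocker_left (a joint): Angle of the left rocker in rad: 0 off (near end raised), 0.36 fully on (near end down). Pressing takes about 3 N at the given point; it stays where it is left.
- rocker_right (a joint): Angle of the right rocker, as for the left one.
- jam_jar: Bystander: jam jar, 66 mm across, 95 mm high, in front of the toaster; origin at its underside.
- pepper_mill: Bystander: small wooden pepper mill, 42 mm across, 92 mm high, before the toaster's lever end; origin at its underside.
- mug: Bystander: white mug, 76 mm across, 85 mm high, behind the power block; origin at its underside.
- bowl: Bystander: blue bowl, 120 mm across, 50 mm high, to the right; origin at its underside.
- soap_bottle: Bystander: white bottle, 60 mm across, 170 mm high, at the back; origin at its underside.
- spoon: Bystander: spoon lying in front of the power block; origin at its underside.

How it is judged:
On the way, in this order (a step that is already met when the one before it is completed fails the run):
1. the rocker of the outlet holding the plug is switched on (((horizontal distance between plug_top and outlet_left below 0.02 m and value of joint rocker_left above 0.28 rad) or (horizontal distance between plug_top and outlet_right below 0.02 m and value of joint rocker_right above 0.28 rad))), for 0.1 s.
2. the toaster's lever is pushed all the way down (value of joint lever above 0.04 m), for 0.1 s.
3. the middle button is pressed in with the lever down (value of joint button_middle above 0.0035 m and value of joint lever above 0.04 m), for 0.1 s.
At the end, for the whole second after the job is handed in: The plugged outlet's rocker is on (over 0.28 rad) and the other off (under 0.15 rad), the lever is down (over 40 mm), all three buttons are out again (under 1.5 mm), and the toaster stands upright, at rest and within 30 mm of where it was (((horizontal distance between plug_top and outlet_left below 0.02 m and value of joint rocker_left above 0.28 rad and value of joint rocker_right below 0.15 rad) or (horizontal distance between plug_top and outlet_right below 0.02 m and value of joint rocker_right above 0.28 rad and value of joint rocker_left below 0.15 rad)) and value of joint lever above 0.04 m and value of joint each of button_middle, button_near, button_far below 0.0015 m and distance of toaster from where it was at the start of the episode below 0.03 m and angle between toaster's own z axis and vertical below 0.05 rad and linear speed of toaster below 0.02 m/s); the robot touches nothing.
It fails at once if the rocker of the other outlet, or the near or far button, is pressed ((horizontal distance between plug_top and outlet_left below 0.02 m and value of joint rocker_right above 0.15 rad) or (horizontal distance between plug_top and outlet_right below 0.02 m and value of joint rocker_left above 0.15 rad) or value of joint any of button_near, button_far above 0.0025 m).
It fails at once if the middle button is pressed before the lever is down (value of joint button_middle above 0.0025 m and value of joint lever below 0.035 m).
It fails at once if the bread is pressed (contact force between any of the fingers, the arm and bread above 2 N).
It fails at once if the toaster is shifted, lifted or tipped (distance of toaster from where it was at the start of the episode above 0.03 m or height (world z) of toaster above 0.01 m or angle between toaster's own z axis and vertical above 0.1 rad).
It fails at once if a bystander is moved or lifted (distance of any of jam_jar, pepper_mill, mug, bowl, soap_bottle, spoon from where it was at the start of the episode above 0.03 m).
It also fails if it takes over 54 s, if anything falls off the work surface, if the arm or the gripper's body presses on something with over 40 N, if the wrist force passes 120 N, or if a joint passes its speed limit or range.

## Working session

There is one attempt and no reset: what is moved stays moved. The work goes in short steps, each a Python script; the robot and the scene stay as the last script left them, time stands still between calls to the robot, and variables do not carry over. Pictures are saved under pics/ and viewed, at most 10 in all, crops included, and the job is handed in when it is done.

```bash
mkdir -p pics; cat > h.py <<'E'
import numpy as np, cv2
from bench import *
def world(c,u,v,z=None):
    K,R,t=map(np.array,(c["intrinsics"],c["R"],c["t"]))
    u=np.atleast_1d(u).astype(float);v=np.atleast_1d(v).astype(float)
    d=c["range_z"][v.astype(int),u.astype(int)]
    ray=np.stack([(u-K[0,2])/K[0,0],(v-K[1,2])/K[1,1],np.ones_like(u)],1)
    if z is None: return (ray*d[:,None]-t)@R, d>0
    o=-R.T@t; w=ray@R; return o+w*((z-o[2])/w[:,2])[:,None]
E
python3 - <<'E'
from h import *
names="toaster lever_top button_near_top button_middle_top button_far_top power_block outlet_left outlet_right plug_top rocker_left_end rocker_right_end jam_jar pepper_mill mug bowl soap_bottle spoon bread".split()
for cam in("scene","side"):
    c=capture(cam); cv2.imwrite(f"pics/{cam}.png",c["image"])
    np.savez(f"{cam}.npz",**c)
    for n in names:
        for r in spot_in(cam,n)[:2]:
            p,ok=world(c,*r["xy"]); print(cam,n,round(r["conf"],2),np.round(r["xy"]),p[0].round(3),ok[0])
E
```

```text
scene toaster 0.75 [274. 228.] [ 0.573 -0.197  0.186] True
scene toaster 0.74 [409. 170.] [0.517 0.283 0.046] True
scene lever_top 0.17 [365. 134.] [ 0.283  0.276 -0.003] True
scene button_near_top 0.66 [410. 166.] [0.505 0.294 0.044] True
scene button_near_top 0.62 [316. 215.] [ 0.594 -0.093  0.19 ] True
scene button_middle_top 0.69 [313. 200.] [ 0.552 -0.079  0.193] True
scene button_far_top 0.48 [320. 216.] [ 0.607 -0.088  0.197] True
scene power_block 0.56 [411. 167.] [0.512 0.292 0.046] True
scene outlet_left 0.92 [406. 166.] [0.497 0.286 0.043] True
scene outlet_left 0.63 [316. 216.] [ 0.596 -0.095  0.192] True
scene outlet_right 0.69 [408. 166.] [0.502 0.288 0.042] True
scene plug_top 0.84 [401. 172.] [0.53  0.233 0.081] True
scene rocker_left_end 0.45 [352. 293.] [ 0.788 -0.105  0.122] True
scene rocker_right_end 0.43 [390. 162.] [0.467 0.242 0.055] True
scene jam_jar 0.66 [229. 189.] [ 0.343 -0.24   0.096] True
scene jam_jar 0.35 [404. 167.] [0.52  0.251 0.082] True
scene pepper_mill 0.6 [307. 183.] [ 0.501 -0.067  0.194] True
scene pepper_mill 0.59 [311. 199.] [ 0.547 -0.08
[... 1063 characters left out ...]
086] True
side rocker_right_end 0.58 [340. 306.] [0.452 0.247 0.056] True
side rocker_right_end 0.36 [398. 329.] [0.294 0.278 0.013] True
side jam_jar 0.7 [374. 191.] [ 0.355 -0.215  0.068] True
side pepper_mill 0.55 [356. 228.] [ 0.415 -0.039  0.058] True
side pepper_mill 0.5 [320. 164.] [ 0.546 -0.192  0.194] True
side mug 0.77 [280. 308.] [0.62  0.239 0.007] True
side mug 0.43 [322. 191.] [ 0.528 -0.065  0.185] True
side bowl 0.69 [339. 308.] [0.456 0.253 0.054] True
side bowl 0.16 [320. 189.] [ 0.535 -0.066  0.194] True
side soap_bottle 0.78 [248. 208.] [ 0.771 -0.06   0.094] True
side spoon 0.84 [403. 331.] [0.28  0.281 0.009] True
side bread 0.66 [328. 152.] [ 0.525 -0.277  0.183] True
```

View pics/scene.png

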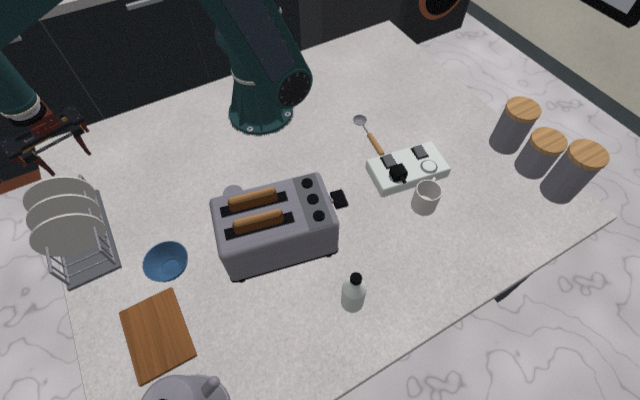

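View pics/side.png

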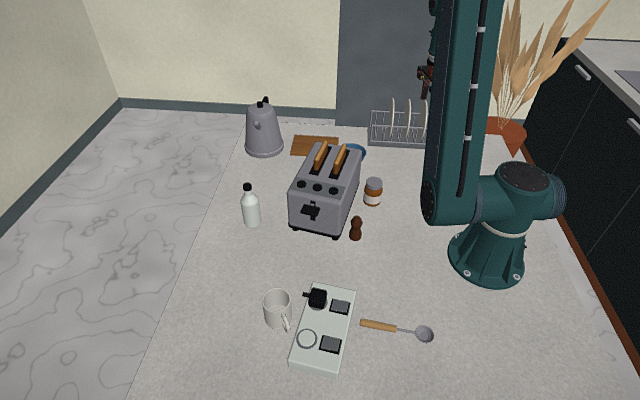

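The scene view shows the plug at (398,172) in the right outlet, with its rocker at (390,160). The other rocker is at (420,152), the buttons at (306,184), (311,198) and (319,216), and the lever at (340,198). The side view agrees: the plug is at (317,298), its rocker at (340,306) and the lever at (310,210). Next I'll fit the poses from depth and colour.

```bash
python3 - <<'E'
from h import *
V,U=np.mgrid[:400,:640]; U=U.ravel();V=V.ravel()
tops=[]
for cam in("scene","side"):
    c=dict(np.load(cam+".npz")); P,ok=world(c,U,V); g=c["image"].reshape(-1,3).max(1)
    def box(lo,hi): return ok&np.all(P>lo,1)&np.all(P<hi,1)
    for nm,m in(("toaster",box([.35,-.45,.178],[.75,.02,.19])),("block",box([.38,.12,.040],[.62,.45,.05]))):
        im=np.zeros(400*640,np.uint8); im[m]=1
        n,l,st,_=cv2.connectedComponentsWithStats(im.reshape(400,640)); k=1+st[1:,4].argmax(); m=(l==k).ravel()
        print(cam,nm,m.sum(),cv2.minAreaRect(P[m][:,:2].astype(np.float32)*1000), P[m][:,2].mean().round(4))
    for nm,m,z in(("buttons",box([.45,-.14,.17],[.68,-.03,.21])&(g<60),.194),("lever",box([.45,-.05,.13],[.68,.06,.18])&(g<60),None),("plug",box([.4,.15,.074],[.6,.4,.09])&(g<70),.081),("rockers",box([.38,.12,.035],[.62,.45,.07])&(g<130),.055)):
        n,l,st,ct=cv2.connectedComponentsWithStats((m.reshape(400,640)).astype(np.uint8))
        for k in range(1,n):
            if st[k,4]<15: continue
            q=P[(l==k).ravel()]; print(cam,nm,st[k,4],ct[k].round(1),"mean",q.mean(0).round(4),"top z",np.percentile(q[:,2],90).round(4), world(c,*ct[k],z=z)[0].round(4) if z else "")
E
```

```text
scene toaster 5392 ((527.620361328125, -180.07241821289062), (296.37957763671875, 178.218994140625), 78.02316284179688) 0.1852
scene block 1213 ((503.55419921875, 330.4093933105469), (162.85079956054688, 130.4715118408203), 80.81643676757812) 0.0453
scene buttons 90 [306.7 182.8] mean [ 0.4989 -0.067   0.1936] top z 0.1961 [ 0.4992 -0.0671  0.194 ]
scene buttons 38 [283.8 195.3] mean [ 0.4998 -0.1346  0.1865] top z 0.1888 [ 0.5047 -0.1363  0.194 ]
scene buttons 98 [312.4 198.6] mean [ 0.5498 -0.0782  0.194 ] top z 0.1962 [ 0.5498 -0.0782  0.194 ]
scene buttons 103 [318.3 215.4] mean [ 0.6005 -0.0895  0.1942] top z 0.1962 [ 0.6004 -0.0894  0.194 ]
scene lever 217 [338.6 198.9] mean [ 0.5658 -0.0098  0.1628] top z 0.165 
scene plug 161 [398.4 170.6] mean [0.5218 0.2303 0.0803] top z 0.0836 [0.5223 0.2298 0.081 ]
scene rockers 150 [419.2 152. ] mean [0.4781 0.3494 0.0529] top z 0.0581 [0.4794 0.3479 0.055 ]
scene rockers 152 [388.  160.9] mean [0.4585 0.2411 0.053 ] top z 0.0575 [0.4598 0.2399 0.055 ]
scene rockers 33 [427.7 169.7] mean [0.5464 0.3316 0.0475] top z 0.0501 [0.5503 0.3265
[... 1069 characters left out ...]
6 0.0805] top z 0.0832 [0.516 0.238 0.081]
side rockers 18 [286.9 298.8] mean [0.599  0.2387 0.0542] top z 0.0664 [0.5989 0.2391 0.055 ]
side rockers 110 [317.5 305.2] mean [0.514  0.2515 0.0554] top z 0.0665 [0.514  0.2513 0.055 ]
side rockers 258 [339.5 306.5] mean [0.4548 0.2483 0.0525] top z 0.0577 [0.4548 0.2499 0.055 ]
side rockers 21 [298. 325.] mean [0.5601 0.3066 0.0431] top z 0.0453 [0.559  0.3133 0.055 ]
side rockers 107 [305.9 339.4] mean [0.535  0.346  0.0468] top z 0.049 [0.5344 0.3504 0.055 ]
side rockers 329 [330.1 344.2] mean [0.4731 0.3562 0.0525] top z 0.058 [0.473  0.3575 0.055 ]
side rockers 16 [289.8 350.5] mean [0.5717 0.3763 0.0428] top z 0.0457 [0.5704 0.3822 0.055 ]
```

```bash
cat >> h.py <<'E'
from scipy.spatial.transform import Rotation as Ro
def down(a):  # tool y along (cos a, sin a), z down
    out=[]
    for s in(1,-1):
        y=s*np.array([np.cos(a),np.sin(a),0]);z=np.array([0,0,-1.]);out.append(Ro.from_matrix(np.c_[np.cross(y,z),y,z]).as_quat())
    return out
def pick(p,a):
    best=[(np.abs(np.array(j)-current_joint_pos()).sum(),q) for q in down(a) for j in[inverse_kinematics(p,q)] if j is not None]
    return min(best,key=lambda b:b[0])[1]
E
cat > s1.py <<'E'
from h import *
move_gripper(0.0)
p=np.array(current_position()); servo_line([p[0],p[1],.38],rate=.2)
g=np.array([.440,.247])
q=pick([*g,.2],np.deg2rad(80.5)); move_ptp([*g,.38],q); servo_line([*g,.12],rate=.2)
print(current_position(),current_clock())
c=capture("wrist"); cv2.imwrite("pics/w1.png",c["image"]); np.savez("w1.npz",**c)
c=capture("side"); cv2.imwrite("pics/s1.png",cv2.resize(c["image"][230:390,230:430],None,fx=3,fy=3))
E
python3 s1.py
```

```text
[0.44075657 0.24728946 0.12083023] 8.8667
```

View pics/w1.png

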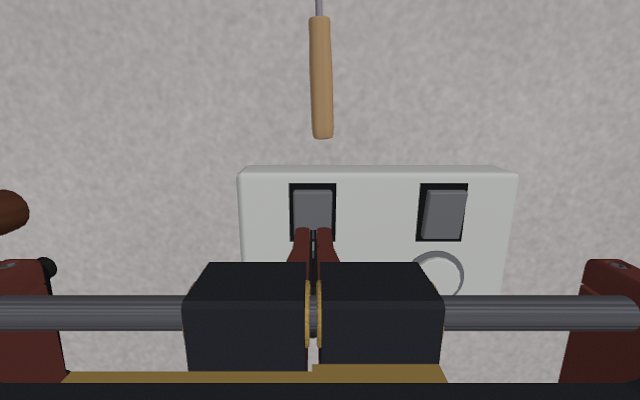

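View pics/s1.png

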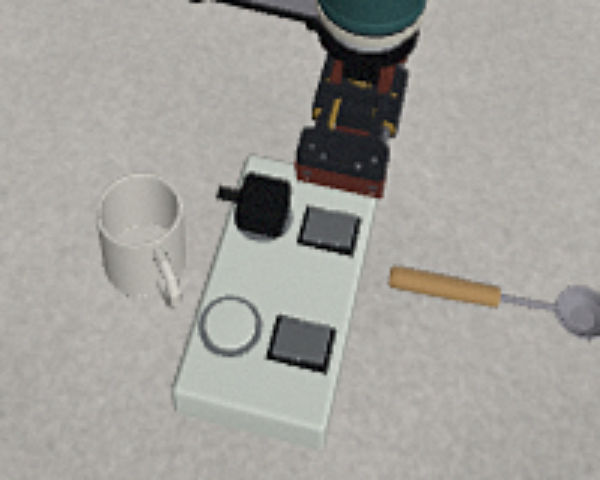

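The wrist view has the fingertips (313,232) laterally centred on the right rocker (cols 290–336). The side view agrees. I'll press while logging force, then check the result.

```bash
python3 - <<'E'
from h import *
c=dict(np.load("w1.npz")); print("rocker near edge, centre-visible",[world(c,u,v)[0][0].round(4) for u,v in((313,193),(313,215),(443,193),(443,235))])
g=[.440,.247]
servo_line([*g,.07],rate=.1)
hit=servo_line([*g,.049],rate=.03,contact_N=15); print(hit,current_position(),current_force())
sleep(.3); servo_line([*g,.13],rate=.15)
c=capture("wrist"); cv2.imwrite("pics/w2.png",c["image"]); print(current_clock())
print("after",[world(c,u,v)[0][0].round(4) for u,v in((313,193),(313,215),(443,193))])
E
```

```text
rocker near edge, centre-visible [array([0.4358, 0.2479, 0.0576]), array([0.4549, 0.2447, 0.0553]), array([0.453 , 0.3511, 0.0579]), array([0.4917, 0.3507, 0.0525])]
False [0.44006242 0.2470308  0.04900608] [0.06945675 0.28532573 0.77431864]
11.5083
after [array([0.4365, 0.247 , 0.0581]), array([0.4564, 0.2437, 0.0551]), array([0.4544, 0.3537, 0.0579])]
```

View pics/w2.png

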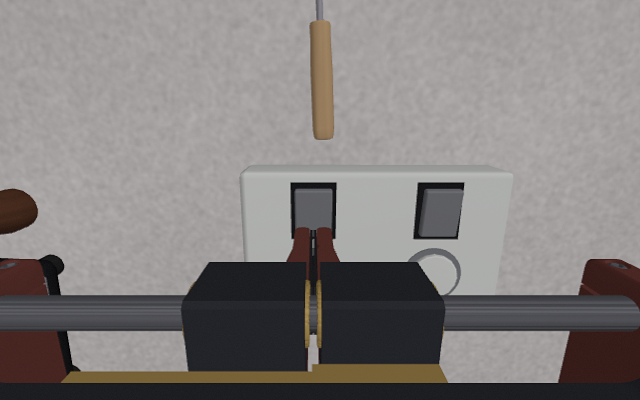

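Nothing was touched at z=.049 and the rocker hasn't moved, so I need to find where the fingertips really are relative to the paddle.

```bash
python3 - <<'E'
from h import *
print(current_finger_gap(),current_position(),current_joint_pos(),current_force())
print(Ro.from_quat(current_orientation()).as_matrix().round(3))
c=capture("wrist");K,R,t=map(np.array,(c["intrinsics"],c["R"],c["t"]))
pr=lambda X:(lambda x:(K@x/x[2])[:2].round(1))(R@np.array(X)+t)
p=np.array(current_position()); print("tcp pix",pr(p),pr([.441,.247,.058]))
for r in range(222,262,6): print(r,[world(c,u,r)[0][0].round(3) for u in(300,306,325)])
g=[.440,.247]; servo_line([*g,.07],rate=.1)
s=capture("side");K,R,t=map(np.array,(s["intrinsics"],s["R"],s["t"])); print("side",pr(current_position()))
s2=capture("scene");
im=np.hstack([cv2.resize(s["image"][240:340,290:390],None,fx=4,fy=4),cv2.resize(s2["image"][110:210,350:450],None,fx=4,fy=4)]);cv2.imwrite("pics/c3.png",im)
K,R,t=map(np.array,(s2["intrinsics"],s2["R"],s2["t"])); print("scene",pr(current_position()))
E
```

```text
0.000505553337769772 [0.43917221 0.24664775 0.1291053 ] [ 3.74509595e-01  2.89437722e-01  1.78623187e+00 -1.21207152e-05
  1.06758019e+00 -1.03044381e+00] [ 0.56045964  0.49786192 -0.29836777]
[[-0.986  0.165 -0.002]
 [ 0.165  0.986 -0.001]
 [ 0.001 -0.001 -1.   ]]
tcp pix [313.4 225.4] [314.2 198.7]
222 [array([0.46 , 0.231, 0.055]), array([0.461, 0.237, 0.055]), array([0.464, 0.253, 0.054])]
228 [array([0.427, 0.242, 0.165]), array([0.427, 0.245, 0.164]), array([0.428, 0.254, 0.165])]
234 [array([0.427, 0.242, 0.173]), array([0.427, 0.245, 0.173]), array([0.429, 0.254, 0.172])]
240 [array([0.427, 0.242, 0.18 ]), array([0.427, 0.245, 0.18 ]), array([0.429, 0.254, 0.18 ])]
246 [array([0.427, 0.242, 0.187]), array([0.427, 0.245, 0.188]), array([0.429, 0.254, 0.187])]
252 [array([0.426, 0.243, 0.196]), array([0.427, 0.245, 0.195]), array([0.429, 0.253, 0.194])]
258 [array([0.427, 0.243, 0.2  ]), array([0.427, 0.245, 0.201]), array([0.429, 0.253, 0.2  ])]
side [345.1 302.9]
scene [387.1 152.7]
```

View pics/c3.png

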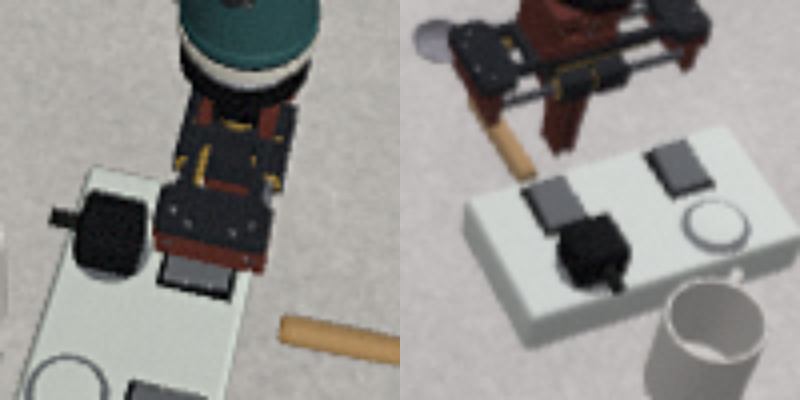

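The wrist depth shows the visible finger ending about 33 mm above the reported TCP, at z≈.163 against .129. The scene crop shows the same gap, with the tip at crop (562,150), well above the paddle. I'll check that projection, then come down slowly on contact.

```bash
python3 - <<'E'
from h import *
s2=capture("scene");K,R,t=map(np.array,(s2["intrinsics"],s2["R"],s2["t"]))
pr=lambda X:(lambda x:(K@x/x[2])[:2].round(1))(R@np.array(X)+t)
p=np.array(current_position())
for dz in(0,.01,.02,.03,.04): print(dz,pr(p+[0,0,dz]))
g=[.440,.247]
servo_line([*g,.052],rate=.08)
hit=servo_line([*g,.012],rate=.02,contact_N=2.5); print("first",hit,current_position(),current_force())
if hit:
    z=current_position()[2]
    hit=servo_line([*g,z-.012],rate=.02,contact_N=12); print("press",hit,current_position(),current_force())
c=capture("scene");cv2.imwrite("pics/c4.png",cv2.resize(c["image"][110:210,350:450],None,fx=5,fy=5)); print(current_clock())
E
```

```text
0 [387.1 152.7]
0.01 [387.5 150.6]
0.02 [388.  148.5]
0.03 [388.4 146.4]
0.04 [388.9 144.2]
first True [0.43942478 0.24692865 0.02250688] [0.23582327 0.15709029 0.71928535]
press True [0.43885892 0.24696638 0.01980175] [-0.98987847 -0.51960974  9.06668254]
14.5583
```

View pics/c4.png

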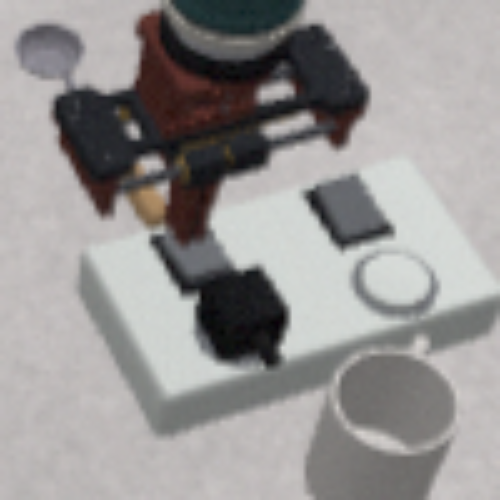

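The tips touch the paddle's near end at (190,240) in the crop. First contact was at TCP z≈.0225, so the real tips sit about 35 mm above the reported TCP. I'll press a bit firmer, then back off and verify the paddle tilt.

```bash
python3 - <<'E'
from h import *
g=[.440,.247]
hit=servo_line([*g,.010],rate=.02,contact_N=14); print(hit,current_position(),current_force())
sleep(.2); servo_line([*g,.10],rate=.15)
c=capture("wrist"); print(current_clock(),current_force())
K,R,t=map(np.array,(c["intrinsics"],c["R"],c["t"]))
ex=np.array([.986,-.165,0]);ey=np.array([.165,.986,0]);h=np.array([.4565,.2445,.056])
for off in(0,.1085):
  for d in(-.018,-.012,-.006,0,.006):
    x=R@(h+ex*d+ey*off)+t; u=K@x/x[2]; print(off,d,u[:2].round(),world(c,u[0],u[1])[0][0].round(4))
cv2.imwrite("pics/w5.png",c["image"])
E
```

```text
True [0.43885566 0.24694961 0.0197541 ] [-2.41673492 -1.23364178 10.55531924]
15.725 [-1.43028076  0.0511707  -0.52345812]
0 -0.018 [314. 205.] [0.4394 0.2474 0.0539]
0 -0.012 [314. 213.] [0.4453 0.2464 0.054 ]
0 -0.006 [314. 220.] [0.4507 0.2455 0.0556]
0 0 [314. 228.] [0.4561 0.2446 0.0572]
0 0.006 [314. 235.] [0.4296 0.2487 0.1414]
0.1085 -0.018 [459. 205.] [0.4558 0.3535 0.0583]
0.1085 -0.012 [458. 213.] [0.4621 0.3529 0.0573]
0.1085 -0.006 [457. 220.] [0.4684 0.3524 0.0562]
0.1085 0 [456. 228.] [0.4748 0.3518 0.0552]
0.1085 0.006 [455. 235.] [0.4813 0.3513 0.0539]
```

View pics/w5.png

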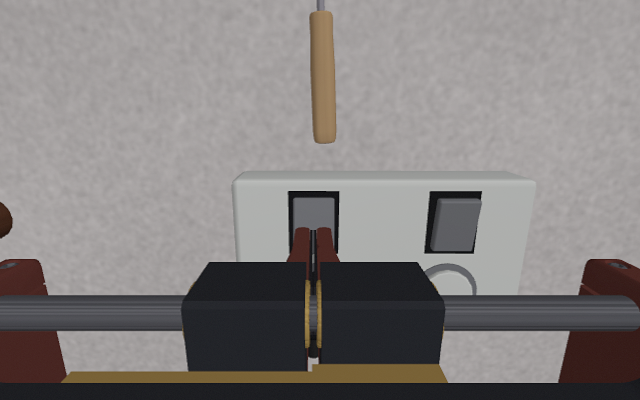

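The depth samples show the right paddle's slope is now reversed: .054 at the near end, rising to .057. So that rocker is fully on and the left one is still off. The fingers extend only about 41 mm below the hand, so I'll lean the tool 30° outwards for the lever so the hand clears the toaster's end. First I'll check IK and the hand's extent.

```bash
cat >> h.py <<'E'
OFF=.036
yaw=np.deg2rad(-12.3); TX=np.array([np.cos(yaw),np.sin(yaw),0]); TY=np.array([-np.sin(yaw),np.cos(yaw),0])
BM=np.array([.548,-.0755,.194])
def tilted(th,s):
    z=-np.sin(th)*TY-np.cos(th)*np.array([0,0,1]); y=s*TX
    return Ro.from_matrix(np.c_[np.cross(y,z),y,z]).as_quat(), z
def tcp(tip,z): return np.array(tip)+OFF*z
E
python3 - <<'E'
from h import *
c=capture("wrist"); V,U=np.mgrid[200:400:2,0:640:2]; P,ok=world(c,U.ravel(),V.ravel())
T=(P-current_position())@Ro.from_quat(current_orientation()).as_matrix(); T=T[ok]
for a,b in((-.3,-.15),(-.15,-.12),(-.12,-.1),(-.1,-.09),(-.09,-.08),(-.08,-.07),(-.07,-.05),(-.05,-.03)):
    m=(T[:,2]>a)&(T[:,2]<b)
    if m.any(): print(a,b,m.sum(),"x",T[m,0].min().round(3),T[m,0].max().round(3),"y",T[m,1].min().round(3),T[m,1].max().round(3))
for th in(20,30):
  for s in(1,-1):
    q,z=tilted(np.deg2rad(th),s)
    for h in(.32,.2,.115):
        tip=BM+TY*.071; tip[2]=h; j=inverse_kinematics(tcp(tip,z),q); print(th,s,h,None if j is None else np.round(j,2))
E
```

```text
-0.3 -0.15 708 x 0.023 0.025 y -0.054 0.055
-0.15 -0.12 14885 x -0.003 0.034 y -0.078 0.08
-0.12 -0.1 850 x -0.007 0.034 y -0.081 0.08
-0.1 -0.09 17 x -0.009 0.011 y -0.001 0.001
-0.09 -0.08 33 x 0.009 0.012 y -0.003 0.002
-0.08 -0.07 74 x 0.009 0.012 y -0.011 0.01
-0.07 -0.05 212 x -0.009 0.012 y -0.011 0.009
-0.05 -0.03 109 x 0.007 0.012 y -0.01 0.008
20 1 0.32 [ 0.09  0.31  1.4  -0.33  1.54  0.33]
20 1 0.2 [ 0.09  0.41  1.56 -0.35  1.3   0.42]
20 1 0.115 [ 0.09  0.51  1.64 -0.37  1.13  0.48]
20 -1 0.32 [ 0.09  0.31  1.4  -0.33  1.54 -2.81]
20 -1 0.2 [ 0.09  0.41  1.56 -0.35  1.3  -2.73]
20 -1 0.115 [ 0.09  0.51  1.64 -0.37  1.13 -2.66]
30 1 0.32 [ 0.18  0.37  1.38 -0.48  1.6   0.43]
30 1 0.2 [ 0.18  0.47  1.53 -0.49  1.38  0.55]
30 1 0.115 [ 0.18  0.57  1.6  -0.51  1.23  0.63]
30 -1 0.32 [ 0.18  0.37  1.38 -0.48  1.6  -2.71]
30 -1 0.2 [ 0.18  0.47  1.53 -0.49  1.38 -2.6 ]
30 -1 0.115 [ 0.18  0.57  1.6  -0.51  1.23 -2.51]
```

```bash
python3 - <<'E'
from h import *
p=np.array(current_position()); servo_line([p[0],p[1],.33],rate=.25)
q,z=tilted(np.deg2rad(25),1); tip=BM+TY*.071
at=lambda h:tcp([tip[0],tip[1],h],z)
move_ptp(at(.34),q); servo_line(at(.19),rate=.15)
hit=servo_line(at(.145),rate=.03,contact_N=3); print("touch",hit,current_position()-at(0),current_force())
if hit:
    hit=servo_line(at(.108),rate=.03,contact_N=14); print("press",hit,current_position()-at(0),current_force(),current_clock())
c=capture("side"); cv2.imwrite("pics/s6.png",cv2.resize(c["image"][130:280,240:400],None,fx=4,fy=4))
E
```

```text
touch True [-1.79393556e-04 -7.42224715e-05  1.66975241e-01] [0.69313024 0.28483208 0.1632701 ]
press True [-0.00028621 -0.00018324  0.12613819] [-0.85946615  2.82259446  8.10678447] 21.4
```

View pics/s6.png

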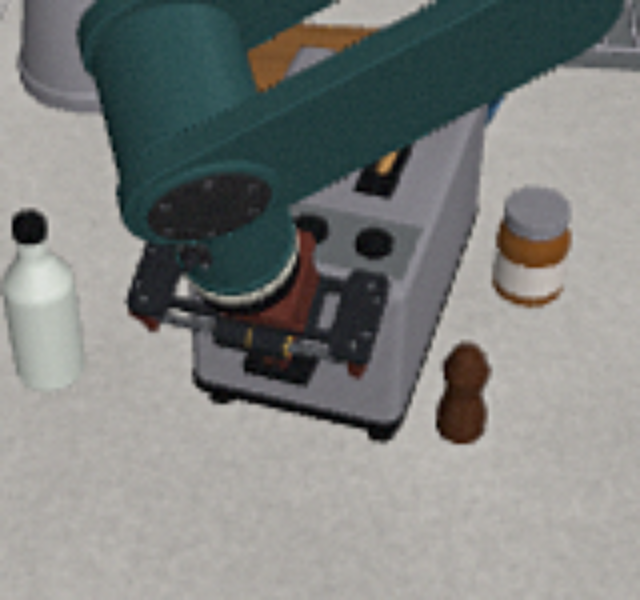

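The tips are on the lever tab at crop (280,365), the tab is low, and the slices have gone down. I'll push once more against the stop, then retreat and measure the lever.

```bash
python3 - <<'E'
from h import *
q,z=tilted(np.deg2rad(25),1); tip=BM+TY*.071
at=lambda h:tcp([tip[0],tip[1],h],z)
hit=servo_line(at(.105),rate=.02,contact_N=15); print(hit,current_position()-at(0),current_force())
sleep(.2); servo_line(at(.30)+TY*.03,rate=.2)
p=[*BM[:2],.33]; q=pick(p,yaw); move_ptp([*(BM-TY*.0)[:2],.33],q); 
V,U=np.mgrid[:400,:640]
for cam in("side","scene"):
    c=capture(cam); P,ok=world(c,U.ravel(),V.ravel()); g=c["image"].reshape(-1,3).max(1)
    D=(P-BM); m=ok&(g<60)&(D@TY>.05)&(D@TY<.095)&(abs(D@TX)<.04)&(P[:,2]>.09)&(P[:,2]<.19)
    if m.sum(): print(cam,m.sum(),"lever top z",np.percentile(P[m,2],[50,75,90]).round(4),P[m].mean(0).round(3))
    for d in(-.0515,0,.0515):
        m=ok&(g<60)&(np.hypot(D@TX-d,D@TY)<.022)&(P[:,2]>.18)&(P[:,2]<.21)
        if m.sum(): print(cam,"button",d,m.sum(),P[m].mean(0).round(4))
c=capture("wrist"); cv2.imwrite("pics/w7.png",c["image"]);np.savez("w7.npz",**c); print(current_clock(),current_position())
E
```

```text
True [-0.00028135 -0.00022005  0.12619809] [-0.98189553  2.43972889  8.24599611]
side 162 lever top z [0.1202 0.1213 0.1224] [ 0.561 -0.003  0.119]
side button -0.0515 59 [ 0.4953 -0.0629  0.1931]
side button 0 58 [ 0.5456 -0.0734  0.1935]
side button 0.0515 61 [ 0.5964 -0.0844  0.1932]
scene 176 lever top z [0.1203 0.1215 0.1225] [ 0.566 -0.008  0.12 ]
scene button -0.0515 89 [ 0.4987 -0.0668  0.1936]
scene button 0 96 [ 0.5497 -0.0784  0.1943]
scene button 0.0515 103 [ 0.6004 -0.0893  0.1941]
23.7917 [ 0.54740466 -0.07383361  0.32803347]
```

View pics/w7.png

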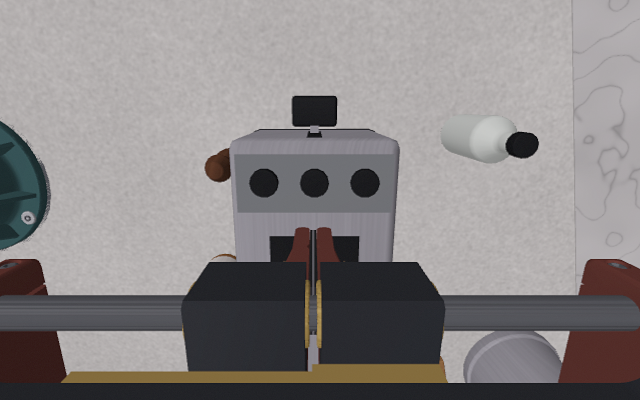

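The lever top measures .120, so it is fully down, and the toaster hasn't moved. In the wrist view the middle button (314,183) lines up with the fingers (313). Pressing it now.

```bash
python3 - <<'E'
from h import *
b=BM[:2]
servo_line([*b,.18],rate=.15)
hit=servo_line([*b,.145],rate=.02,contact_N=10); print(hit,current_position(),current_force())
sleep(.3); print(current_position(),current_force())
servo_line([*b,.33],rate=.2); print(current_clock(),current_force())
V,U=np.mgrid[:400,:640]
c=capture("side"); P,ok=world(c,U.ravel(),V.ravel()); g=c["image"].reshape(-1,3).max(1); D=P-BM
for d in(-.0515,0,.0515):
    m=ok&(g<60)&(np.hypot(D@TX-d,D@TY)<.022)&(P[:,2]>.18)&(P[:,2]<.21); print(d,m.sum(),P[m].mean(0).round(4))
m=ok&(g<60)&(D@TY>.05)&(D@TY<.095)&(abs(D@TX)<.04)&(P[:,2]>.09)&(P[:,2]<.19); print("lever",np.median(P[m,2]))
E
```

```text
True [ 0.54797874 -0.07550075  0.1555291 ] [-1.66901139 -0.6253201   6.47169841]
[ 0.5479953  -0.07546504  0.15551255] [-0.97336472  0.22740353  6.76918381]
27.45 [-0.18667791  0.63826399 -0.65358162]
-0.0515 59 [ 0.4952 -0.0624  0.1933]
0 57 [ 0.546  -0.0733  0.1936]
0.0515 62 [ 0.5965 -0.0847  0.1931]
lever 0.11959830242088268
```

The hold force of about 7 N exceeds the 5 N needed for fully in. A second, slightly firmer press is harmless, so I'll do that, retreat and hand in.

```bash
python3 - <<'E'
from h import *
b=BM[:2]
servo_line([*b,.18],rate=.2)
print(servo_line([*b,.142],rate=.02,contact_N=16)); sleep(.3); print(current_position(),current_force())
servo_line([*b,.36],rate=.2); sleep(.5); print(current_clock(),current_force())
close_job()
E
```

```text
True
[ 0.54804877 -0.0755058   0.15552434] [-1.19834136 -0.05446871  6.99598383]
31.6 [-0.43134241 -0.55906123  0.55622033]
the job is handed in; nothing more can be done
```

I handed the job in at about 32 s, with no verdict returned: the plugged (right) rocker is on, the lever is down (top at 120 mm), the middle button was pressed in and let go, and the arm is clear above the toaster.

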